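Draw out a freshly sprayed parts drawer with a pull rod

ROBOT

A 7-joint arm with a two-finger parallel gripper is mounted at the origin on the work surface. World frame = base frame: x ahead of the robot, y to its left, z up, the work surface at z = 0. Lengths are in m, angles in rad, forces in N, time in s.
With the tool pointing down it reaches from about 0.35 to 0.9 m from the base axis. Payload 8.1 kg.
Tool frame: the origin (TCP) lies between the finger pads; the fingertips stand 19 mm ahead of it and the grasp point (between the pads) is the TCP; z points along the fingers, y is the line along which they close (so a half turn about z gives the same grasp; the last joint's range is limited). The gripper opens to 85 mm and grips with 20 to 120 N. Pads are 22 mm wide; open, the fingers measure 114 mm over their backs; the gripper's body (76 mm by 85 mm) begins 54 mm behind the grasp point. The pads swing forward as they close: fully open they stand 13 mm farther back than shut.
Start: joints at [1.143, 0.434, 0.025, 1.573, -0.012, 1.134, -0.075], TCP at [0.199, -0.592, 0.25] pointing down, gripper open.
Joint ranges: [-2.62, 2.62], [-0.44, 2.09], [-1.27, 1.32], [0.08, 2.57], [-1.32, 4.46], [0.12, 2], [-2.74, 2.74]. Speed limits (rad/s): [2.22, 2.22, 3.01, 3.01, 3.14, 3.14, 3.14].

INTERFACE

Orientations are given as a rotation vector (axis times angle).
In Python, from plant import * gives the robot as it stands.
- The arm moves only by the tool carry_out, never from a script. Its argument "targets" is a list of rows, each a list of 6 numbers: the shift along the world's x, y, z in units of 0.06 m (1.0 is 0.06 m), then the turn, a rotation vector about the world's x, y, z in units of 0.15 rad (1.0 is 0.15 rad). In form: [[dx, dy, dz, wx, wy, wz], ...]. A call has 1 to 20 rows; each row shifts and turns the commanded pose from where the row before left it; what a row does not reach is not made up. A row lasts 1/8 s, in which the tool goes at most 62.5 mm and 10.7 degrees, less where a joint would pass 70% of its speed; a pose out of reach is approached as far as the arm can. A call with a number of a shift or a turn outside -1 to 1 is refused whole. A call with a gripper value outside its range is refused whole. "claw" is the opening, from 0 (shut) to 1 (fully open), set as the call begins (left out, the last holds). The fingers move at their own pace and stop on an object; "squeeze" is the grip in N (left out, the last holds). Time passes only in rows, so rows that do not move let the fingers close. It gives the time, the measured TCP pose, the force, the opening and the grip force at its end, in the units of the state.
- get_obs(): the state, without advancing time (a new reading comes with each control period).
- grab_frame(name): name is "scene" or "top" or "wrist"; returns (picture, depth): 400x640x3 uint8, red, green, blue; 400x640 float32, m along the optical axis (not along the pixel's ray), 0 where there is no reading.
- camera_model(name): a dict with "fx", "fy", "cx", "cy" (pixels), "R" (3x3) and "t" (3): a world point X has camera coordinates R X + t. Camera axes: x right, y down, z forward; pixel columns grow to the right and rows downward; lengths in m; the calibration is good to about 2 mm. A picture is of the moment at which its call begins: read the wrist's pose just before it. camera_model takes no time and is no camera call; for the wrist camera it gives the pose at the moment of the call.
- sign_off(): hands the job in; it is judged then, once.
The state is a dict: "clock": time; "q": joint angles; "qd": joint speeds; "effort": joint torques, N m; "position": TCP position; "ee_rot": TCP orientation; "wrist_force": force on the tool from outside, world axes, zero at the start; "torque": the same for the moment, N m; "width": finger opening in m; "finger_force": force on a finger pad.
Only numpy, scipy, OpenCV 4.12 (cv2) and the standard library are available. Lean on these libraries where they do the work, as an engineer would, in place of code of your own. Each camera call takes 0.05 s, during which the arm holds its last target. There are 200 camera calls.

TASK

Both orange cabinets have just been sprayed, so no part of the robot may touch them or their drawers. Move the short tin out of the wide drawer's way, on whichever side is free, keeping it upright; then drop the end of the wood-handled rod down through the ring on the wide drawer and use it to draw that drawer out to its stop. Leave the rod hanging in the ring by its collar, let nothing but the rod touch the wet cabinets, and leave the narrow drawer, the wooden block, the spray can and the jar as they are.

Things in the scene. Friction and masses are not known exactly. Their poses are not given: they have to be found in the camera images.
- wide_cabinet: the wide of two orange cabinets, fixed: 220 deep (x), 170 wide (y), 135 high. Origin: centre of its underside; x points to its back, z up. Its grey drawer slides to -x; the drawer's front face, as wide as the cabinet and 7 to 132 above the bench, is at x = -110 shut and -270 fully out, so bench things within 85 of the centre line and nearer than that are in its way
- wide_drawer (a joint): how far the wide drawer is out: 0 shut, 0.16 m at its stop; starts up to 0.015 m open. It takes about 2 to 4 N to slide and stays where it is left
- wide_ring (a point): centre of the steel ring on the wide drawer's front, 30 in front of the face, 115 above the bench. The ring lies flat (hole axis vertical), clear hole 22 in diameter, bar 6 thick, outside diameter 34; it moves with the drawer. Axes as the cabinet's
- narrow_cabinet: the narrow orange cabinet, 110 wide, otherwise just like the wide one (220 deep, 135 high, same ring at the same place on its drawer); fixed. Origin: centre of its underside, x to its back. Not to be touched
- narrow_drawer (a joint): how far the narrow drawer is out, m; shut (0) and to stay so
- rod: pull rod standing upright in the stand, 160 g: a steel rod 12 in diameter with a bevelled tip, a steel collar 44 in diameter (95 to 101 above the tip), then a square wooden handle 22 x 22 (sides along x and y), 101 to 191 above the tip. Origin: centre of the tip, z towards the handle. Its tip starts 5 above the bench
- rod_collar (a point): on the rod's axis at the underside of its collar, 95 above the tip; the collar cannot pass the ring, so the rod hangs by it
- rod_grip (a point): on the rod's axis in the middle of the wooden handle, 150 above the tip; axes as the rod's
- stand: wooden block 70 x 70 x 100 high, fixed, with a vertical through hole 21 in diameter in the middle in which the rod hangs by its collar. Origin: centre of its underside. The rod must rise 100 to leave it
- tin: short round metal tin, 72 in diameter, 65 high, about 0.4 kg, loose, standing in the wide drawer's way. Origin: centre of its underside
- wood_block: loose block of pale wood 100 (x) x 60 (y) x 55 high, lying beside the wide drawer's path on one side (the other side is free but for a flat sheet of sandpaper, over which things slide freely). Origin: centre of its underside
- spray_can: loose spray can, 56 in diameter, 190 high, standing just in front of the narrow cabinet, to the +y side of its ring. Origin: centre of its underside
- jar: loose glass jar, 64 in diameter, 100 high, standing between the two cabinets. Origin: centre of its underside

How it is judged:
By the outcome, as a careful person would: the job done as asked, in the order asked, and still so for the second after the job is handed in, with the robot touching nothing.
It also fails if it takes over 66 s, if anything falls off the work surface, if the arm or the gripper's body presses on something with over 40 N, if the wrist force passes 120 N, or if a joint passes its speed limit or range.

## Working session

There is one attempt and no reset: what is moved stays moved. The work goes in short steps, Python scripts to look and compute and a tool call to move; the robot and the scene stay as the last step left them, time stands still between calls to the robot, and variables do not carry over. Pictures are saved under pics/ and viewed, at most 10 in all, crops included, and the job is handed in when it is done.

Besides the shell and the picture viewer there is one more tool, called after ">>>" as name(argument=value, ...) on one line, values as JSON. carry_out: Moves the arm, as the interface text tells. Its arguments: {"type":"object","properties":{"targets":{"type":"array"},"claw":{"type":"number"},"squeeze":{"type":"number"}},"required":["targets"]}

```bash
mkdir -p pics
cat > h.py <<'E'
from plant import *
import numpy as np, cv2
def cloud(name):
    m=camera_model(name); im,d=grab_frame(name)
    v,u=np.mgrid[0:400,0:640]
    P=np.stack([(u-m['cx'])/m['fx']*d,(v-m['cy'])/m['fy']*d,d],-1)
    return im,d,(P-m['t'])@m['R'],m
E
python3 - <<'E'
from h import *
for n in('top','scene'):
    im,d,P,m=cloud(n); cv2.imwrite(f'pics/{n}0.png',im[:,:,::-1]); np.savez(f'{n}0.npz',im=im,d=d,P=P)
    print(n,m['fx'],(-m['R'].T@m['t']).round(3),(d>0).mean())
print(get_obs())
E
```

```text
top 457.88697318457577 [0.432 0.023 1.337] 0.9958203125
scene 482.1966893384214 [1.075 0.383 1.253] 0.9958671875
{'clock': 0.1, 'q': array([ 1.14342609,  0.43516668,  0.02500555,  1.57399365, -0.01158759,
        1.13401618, -0.07508174]), 'qd': array([ 0.00198116, -0.00197792, -0.00160211, -0.00396844, -0.00078079,
       -0.00034039, -0.00217451]), 'effort': array([ 2.86372699e-03, -6.71755528e+01,  1.02798142e+00, -3.16903245e+01,
        1.57173746e-02,  7.15112154e-03, -6.45927685e-05]), 'position': array([ 0.19922786, -0.59194788,  0.24960132]), 'ee_rot': array([-3.09891383e+00, -5.07568817e-01,  6.04187372e-04]), 'wrist_force': array([-0.91571161, -0.0912426 , -0.07513641]), 'torque': array([-0.00207904,  0.00850257, -0.00447468]), 'finger_force': 0.0, 'width': 0.0855852776504787}
```

View pics/top0.png

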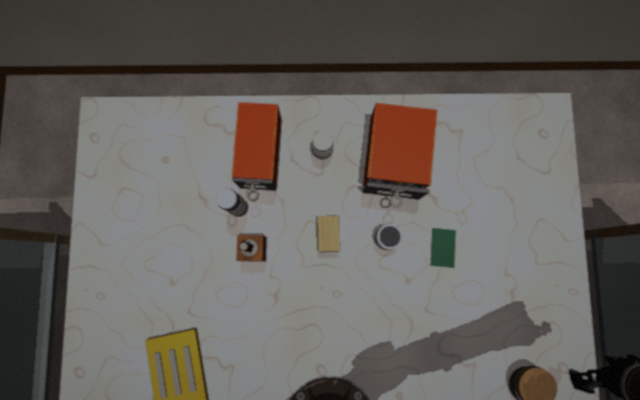

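View pics/scene0.png

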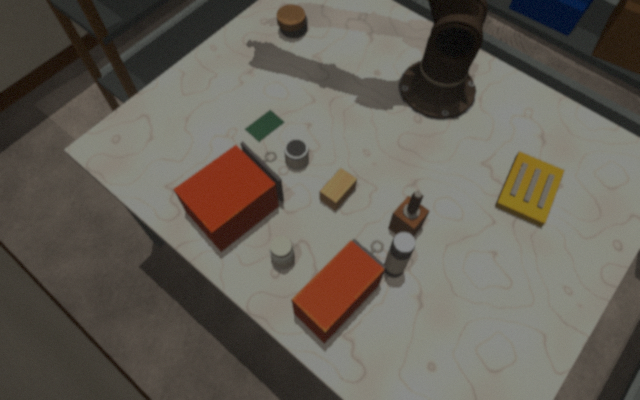

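Top view: wide cabinet at (402,150), its ring at about (385,203), tin at (387,236), sandpaper (free side, −y) at (443,248), wood block (328,233), stand and rod (250,247), spray can (232,201), narrow ring (253,196), jar (321,147). The scene view shows the same layout, so the tin goes to −y.

Run:
```python
from h import *
for n in('top','scene'):
    f=np.load(n+'0.npz'); P=f['P']; im=f['im']; hsv=cv2.cvtColor(im,cv2.COLOR_RGB2HSV)
    h=P[...,2]
    print(n,'bench z',np.median(h[(abs(P[...,0]-.45)<.2)&(abs(P[...,1])<.3)]).round(4))
    org=((hsv[...,0]<9)&(hsv[...,1]>200)&(hsv[...,2]>110)&(abs(h-.135)<.012)).astype(np.uint8)
    for c in cv2.findContours(org,0,2)[0]:
        if cv2.contourArea(c)<300: continue
        k=np.zeros_like(org); cv2.drawContours(k,[c],-1,1,-1); Q=P[(k*org)>0]
        r=cv2.minAreaRect((Q[:,:2]*1000).astype(np.float32)); print(' cab',np.round(r[0]),np.round(r[1]),round(r[2],1),np.median(Q[:,2]).round(3))
    # generic blobs above bench
    work=((h>.02)&(P[...,0]>.3)&(P[...,0]<.9)&(abs(P[...,1])<.55)).astype(np.uint8)
    N,L,S,C=cv2.connectedComponentsWithStats(work)
    for i in range(1,N):
        if S[i,4]<25: continue
        Q=P[L==i]; zt=np.percentile(Q[:,2],97); T=Q[Q[:,2]>zt-.008]
        r=cv2.minAreaRect((T[:,:2]*1000).astype(np.float32))
        print(' blob',C[i].round(),S[i,4],'ztop',zt.round(3),'c',np.round(r[0]),np.round(r[1]),round(r[2],1))
    ri=(abs(h-.115)<.008)
    for nm,b in dict(wide=(.45,.63,-.25,-.05),narrow=(.45,.63,.05,.25)).items():
        k=ri&(P[...,0]>b[0])&(P[...,0]<b[1])&(P[...,1]>b[2])&(P[...,1]<b[3]); Q=P[k]
        if len(Q): print(' z115',nm,len(Q),Q.min(0).round(3),Q.max(0).round(3))
    if n=='top':
        x0,y0,x1,y1=215,170,455,275
        cv2.imwrite('pics/crop.png',np.clip(cv2.resize(im[y0:y1,x0:x1,::-1],None,fx=3.3,fy=3.3,interpolation=2).astype(float)*1.6,0,255))
```

```text
top bench z 0.001
 cab [ 765. -203.] [163. 190.] 82.0 0.135
 cab [768. 194.] [101. 203.] 85.9 0.135
 blob [257. 146.] 3895 ztop 0.14 c [646. 164.] [486. 168.] 14.4
 blob [400. 151.] 5969 ztop 0.14 c [ 634. -162.] [210. 505.] 70.2
 blob [323. 144.] 500 ztop 0.105 c [618.  13.] [ 53. 373.] 89.3
 blob [232. 202.] 618 ztop 0.194 c [517. 158.] [317.  50.] 48.9
 blob [329. 233.] 769 ztop 0.06 c [502.  -3.] [ 59. 141.] 89.5
 blob [389. 237.] 579 ztop 0.072 c [474. -93.] [ 68. 245.] 25.4
 blob [251. 248.] 764 ztop 0.201 c [453. 123.] [205.  21.] 72.0
 z115 wide 111 [ 0.585 -0.248  0.107] [ 0.63  -0.168  0.123]
 z115 narrow 116 [0.462 0.179 0.107] [0.63  0.25  0.123]
scene bench z 0.0005
 cab [ 760. -203.] [165. 209.] 82.8 0.135
 blob [296. 152.] 576 ztop 0.07 c [ 515. -172.] [71. 68.] 40.3
 blob [230. 194.] 6670 ztop 0.139 c [ 750. -203.] [175. 232.] 82.3
 blob [338. 188.] 822 ztop 0.059 c [525.  -3.] [102.  61.] 1.5
 blob [357. 273.] 6962 ztop 0.19 c [555. 233.] [165.  52.] 26.9
 blob [282. 252.] 650 ztop 0.104 c [780.  12.] [54. 54.] 88.2
 z115 wide 69 [ 0.587 -0.203  0.11 ] [ 0.629 -0.168  0.123]
 z115 narrow 109 [0.469 0.188 0.107] [0.63  0.244 0.123][ WARN:0@0.146] global loadsave.cpp:1063 imwrite_ Unsupported depth image for selected encoder is fallbacked to CV_8U.
```

View pics/crop.png

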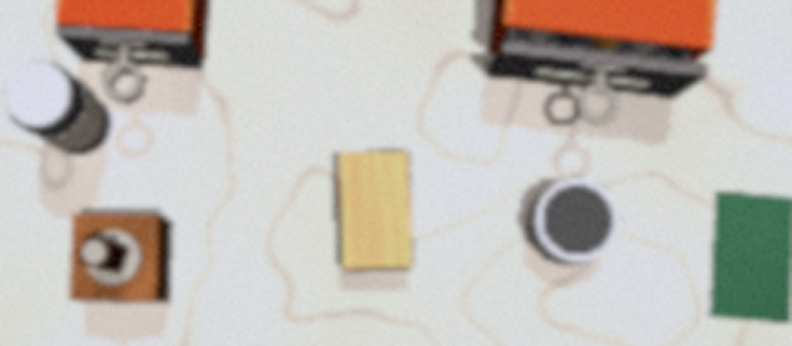

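```bash
cat >> h.py <<'E'
def ray(name,u,v,z=None):
    m=camera_model(name); o=-m['R'].T@m['t']; d=m['R'].T@np.array([(u-m['cx'])/m['fx'],(v-m['cy'])/m['fy'],1])
    return (o,d) if z is None else o+d*(z-o[2])/d[2]
def cross(a,b):
    (o1,d1),(o2,d2)=a,b; s=np.linalg.lstsq(np.c_[d1,-d2],o2-o1,rcond=None)[0]
    p,q=o1+s[0]*d1,o2+s[1]*d2; return (p+q)/2,np.linalg.norm(p-q)
E
python3 - <<'E'
from h import *
T=np.load('top0.npz');S=np.load('scene0.npz')
def top(P,b,z,e=.008):
    k=(abs(P[...,2]-z)<e)&(P[...,0]>b[0])&(P[...,0]<b[1])&(P[...,1]>b[2])&(P[...,1]<b[3])
    Q=P[k]; v,u=np.nonzero(k); lo,hi=np.percentile(Q,3,0),np.percentile(Q,97,0); return np.round((lo+hi)/2,4),np.round(hi-lo,3),len(Q)
for n,f in(('top',T),('scene',S)):
    P=f['P']
    print(n,'tin',top(P,(.45,.58,-.25,-.1),.066,.006),'\n stand',top(P,(.4,.58,.08,.26),.1,.007),'\n handle',top(P,(.4,.58,.08,.26),.196,.007),'\n can',top(P,(.53,.68,.15,.33),.19),'\n jar',top(P,(.7,.85,-.05,.07),.102),'\n block',top(P,(.42,.6,-.06,.06),.057))
print('ring top',ray('top',385.3,202.1,.115),ray('top',396.8,201.2,.115),'scene',ray('scene',271,156,.115))
print('nring',ray('top',253,195.5,.115),ray('scene',377,246,.115))
def sub(n,im,b,k=5):
    x0,y0,x1,y1=b; return cv2.resize(im[y0:y1,x0:x1,::-1],None,fx=k,fy=k,interpolation=2)
a=sub('t',T['im'],(355,170,445,250),8)[:,:400*2]
im=np.clip(np.vstack([np.hstack([sub('t',T['im'],(365,180,415,220),8),sub('s',S['im'],(250,135,300,175),8)]),np.hstack([sub('t',T['im'],(228,225,278,265),8),sub('s',S['im'],(385,185,435,225),8)])[:280]])*1.6,0,255).astype(np.uint8)
cv2.imwrite('pics/c2.png',im)
E
```

```text
top tin (array([ 0.5112, -0.1731,  0.0665]), array([0.061, 0.061, 0.009]), 506) 
 stand (array([0.4819, 0.2106, 0.1011]), array([0.067, 0.067, 0.01 ]), 519) 
 handle (array([0.4818, 0.2108, 0.1963]), array([0.02 , 0.023, 0.013]), 78) 
 can (array([0.6037, 0.2572, 0.1886]), array([0.046, 0.045, 0.011]), 342) 
 jar (array([0.7764, 0.0111, 0.1004]), array([0.048, 0.047, 0.009]), 315) 
 block (array([ 0.5214, -0.0041,  0.0551]), array([0.094, 0.056, 0.009]), 752)
scene tin (array([ 0.5138, -0.1715,  0.0661]), array([0.063, 0.063, 0.009]), 390) 
 stand (array([0.4851, 0.2115, 0.1001]), array([0.068, 0.068, 0.012]), 489) 
 handle (array([0.4857, 0.2113, 0.1955]), array([0.02 , 0.021, 0.012]), 76) 
 can (array([0.6063, 0.2583, 0.1885]), array([0.046, 0.045, 0.01 ]), 365) 
 jar (array([0.7798, 0.0117, 0.1   ]), array([0.049, 0.05 , 0.008]), 363) 
 block (array([ 0.5252, -0.0025,  0.0549]), array([0.095, 0.057, 0.009]), 653)
ring top [ 0.5994198  -0.15611498  0.115     ] [ 0.6015739  -0.18717853  0.115     ] scene [ 0.60101579 -0.18462295  0.115     ]
nring [0.62079827 0.20058049 0.115     ] [0.62618847 0.20341397 0.115     ]
```

View pics/c2.png

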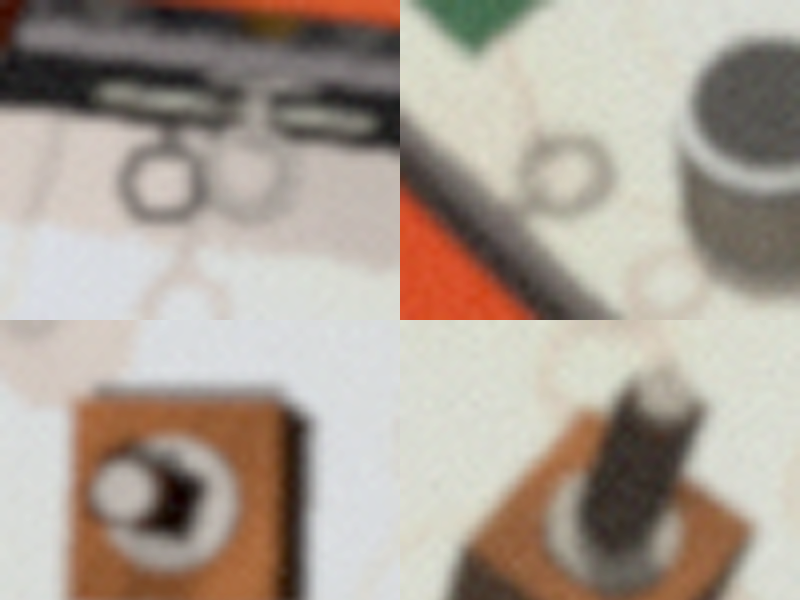

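Upper left: the pale ring at about (396,202) in the top view is the real one. The dark ring at (385,203) is its shadow on the bench, and the scene-view ring at (271,157) agrees. Lower panels: the rod stands upright in the stand. Next I go above the tin.

>>> carry_out(targets=[[0.37,0.5,0,0,0,-0.155],[0.37,0.5,0,0,0,-0.155],[0.37,0.5,0,0,0,-0.155],[0.37,0.5,0,0,0,-0.155],[0.37,0.5,0,0,0,-0.155],[0.37,0.5,0,0,0,-0.155],[0.37,0.5,0,0,0,-0.155],[0.37,0.5,0,0,0,-0.155],[0.37,0.5,0,0,0,-0.155],[0.37,0.5,0,0,0,-0.155],[0.37,0.5,0,0,0,-0.155],[0.37,0.5,0,0,0,-0.155],[0.37,0.5,0,0,0,-0.155],[0.37,0.5,0,0,0,-0.155],[0,0,0,0,0,0],[0,0,0,0,0,0]], claw=1)

```text
clock: 2.1
position: [0.5097, -0.1729, 0.25]
ee_rot: [3.141, -0.001, -0.002]
wrist_force: [0.2, 0.3, -0.1]
width: 0.085
finger_force: 0.0
```

Run:
```python
from h import *
im,d,P,m=cloud('wrist'); cv2.imwrite('pics/w1.png',im[:,:,::-1]); np.savez('w1.npz',P=P,im=im)
h=P[...,2]; print('bench',np.median(h[(h>-.02)&(h<.02)]), 'cam',-m['R'].T@m['t'])
k=(abs(h-.066)<.006)&(abs(P[...,0]-.512)<.06)&(abs(P[...,1]+.172)<.06);Q=P[k]
c,r=cv2.minEnclosingCircle((Q[:,:2]*1000).astype(np.float32)); print('tin',c,r,len(Q),np.median(Q,0),(np.percentile(Q,2,0)+np.percentile(Q,98,0))/2)
k=(abs(h-.116)<.008)&(abs(P[...,0]-.6)<.03)&(abs(P[...,1]+.185)<.03);Q=P[k]
print('ring',len(Q),Q.min(0) if len(Q) else 0,Q.max(0) if len(Q) else 0)
```

```text
bench 0.0006651773238762687 cam [ 0.59188924 -0.17254774  0.3740938 ]
tin (511.076904296875, -172.32940673828125) 35.795047760009766 3366 [ 0.51313431 -0.17233408  0.06672761] [ 0.51186139 -0.17230221  0.06630872]
ring 1136 [ 0.58577137 -0.21470416  0.10808738] [ 0.62999268 -0.16747284  0.12392107]
```

View pics/w1.png

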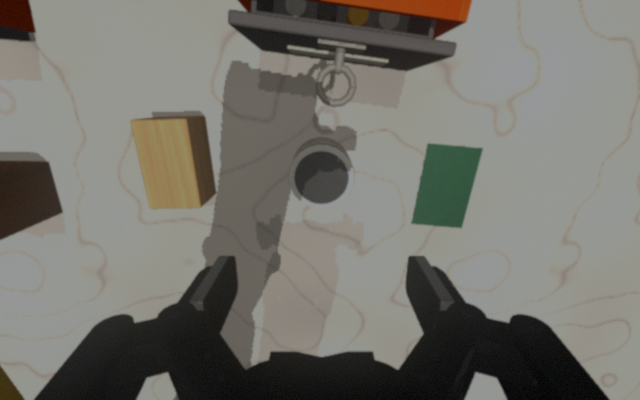

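The wrist view shows the tin at (321,175), on the TCP line, and the ring at (336,82). I go down and grip.

>>> carry_out(targets=[[0.04,0.01,-0.6,0,0,0],[0,0,-0.6,0,0,0],[0,0,-0.6,0,0,0],[0,0,-0.6,0,0,0],[0,0,-0.5,0,0,0],[0,0,-0.3,0,0,0],[0,0,-0.2,0,0,0],[0,0,0,0,0,0],[0,0,0,0,0,0]], claw=1)

```text
clock: 3.28
position: [0.513, -0.1721, 0.047]
ee_rot: [3.141, -0.002, 0.002]
wrist_force: [0.2, -0.9, 0.5]
width: 0.0855
finger_force: 0.0
```

>>> carry_out(targets=[[0,0,0,0,0,0],[0,0,0,0,0,0],[0,0,0,0,0,0],[0,0,0,0,0,0],[0,0,0,0,0,0],[0,0,0,0,0,0]], claw=0, squeeze=40)

```text
clock: 4.03
position: [0.5132, -0.1721, 0.0474]
ee_rot: [3.141, -0.002, 0.002]
wrist_force: [-1.3, -0.0, 5.0]
width: 0.0708
finger_force: 44.9
```

>>> carry_out(targets=[[0,0,0.25,0,0,0],[0,0,0.25,0,0,0],[-0.04,-0.2,0,0,0,0],[-0.06,-0.45,0,0,0,0],[-0.06,-0.45,0,0,0,0],[-0.06,-0.45,0,0,0,0],[-0.06,-0.45,0,0,0,0],[-0.06,-0.45,0,0,0,0],[-0.06,-0.4,0,0,0,0],[0,-0.1,0,0,0,0],[0,0,0,0,0,0]])

```text
clock: 5.4
position: [0.4883, -0.3489, 0.076]
ee_rot: [-3.141, 0.003, 0.001]
wrist_force: [0.1, 0.7, -4.2]
width: 0.0711
finger_force: 48.2
```

>>> carry_out(targets=[[0,0,-0.2,0,0,0],[0,0,-0.15,0,0,0],[0,0,-0.08,0,0,0],[0,0,-0.05,0,0,0],[0,0,0,0,0,0],[0,0,0,0,0,0]])

```text
clock: 6.15
position: [0.4888, -0.3488, 0.0476]
ee_rot: [3.141, -0.001, 0.001]
wrist_force: [-0.3, -0.2, -4.5]
width: 0.0712
finger_force: 48.2
```

>>> carry_out(targets=[[0,0,-0.02,0,0,0],[0,0,-0.02,0,0,0],[0,0,0,0,0,0]])

```text
clock: 6.52
position: [0.4887, -0.3488, 0.0474]
ee_rot: [3.141, -0.001, 0.001]
wrist_force: [-7.8, 5.3, 22.3]
width: 0.0709
finger_force: 51.2
```

>>> carry_out(targets=[[0,0,0.025,0,0,0],[0,0,0,0,0,0]])

```text
clock: 6.78
position: [0.4888, -0.3489, 0.0475]
ee_rot: [3.141, -0.001, 0.001]
wrist_force: [-3.7, 2.1, 9.7]
width: 0.0711
finger_force: 49.7
```

>>> carry_out(targets=[[0,0,0,0,0,0],[0,0,0,0,0,0],[0,0,0,0,0,0],[0,0,0,0,0,0]], claw=1)

```text
clock: 7.28
position: [0.4886, -0.3488, 0.0465]
ee_rot: [3.142, -0.001, -0.0]
wrist_force: [-0.0, 0.2, -0.4]
width: 0.0852
finger_force: 0.0
```

>>> carry_out(targets=[[0,0,0.2,0,0,0],[0,0,0.4,0,0,0],[0,0,0.8,0,0,0],[0,0,0.9,0,0,0],[0,0,0.9,0,0,0],[0,0,0.8,0,0,0],[0,0.3,0.6,0,0,0],[0,0.7,0.3,0,0,0],[0,0.9,0,0,0,0],[0,0.9,0,0,0,0],[0,0.9,0,0,0,0],[0,0.9,0,0,0,0],[0,0.9,0,0,0,0],[0,0.9,0,0,0,0],[0,0.9,0,0,0,0],[0,0.9,0,0,0,0],[0,0.7,0,0,0,0],[0,0.4,0,0,0,0],[0,0,0,0,0,0],[0,0,0,0,0,0]])

```text
clock: 9.78
position: [0.4887, 0.2083, 0.341]
ee_rot: [3.141, -0.002, 0.001]
wrist_force: [1.1, -1.1, 0.2]
width: 0.0851
finger_force: 0.0
```

Run:
```python
from h import *
o=get_obs();print(o['position'],o['ee_rot'],o['q'].round(2))
for n in('wrist','top','scene'):
    im,d,P,m=cloud(n); h=P[...,2]
    cv2.imwrite(f'pics/{n}2.png',im[:,:,::-1])
    def top(nm,b,z,e=.007):
        k=(abs(h-z)<e)&(P[...,0]>b[0])&(P[...,0]<b[1])&(P[...,1]>b[2])&(P[...,1]<b[3]);Q=P[k]
        if len(Q)>20: lo,hi=np.percentile(Q,3,0),np.percentile(Q,97,0); print(n,nm,((lo+hi)/2).round(4),(hi-lo).round(3),len(Q))
    top('handle',(.42,.55,.14,.28),.196); top('stand',(.4,.58,.12,.3),.1,.004); top('tin',(.42,.56,-.42,-.27),.066,.006)
```

```text
[0.48867946 0.20832988 0.34100112] [ 3.14090608e+00 -2.34097905e-03  6.58454249e-04] [-0.13  0.26 -0.47  1.63  0.12  1.28 -2.2 ]
wrist handle [0.4832 0.2117 0.1966] [0.021 0.021 0.01 ] 514
wrist stand [0.4823 0.2116 0.1006] [0.067 0.067 0.003] 1822
top stand [0.4695 0.1927 0.1003] [0.042 0.032 0.006] 136
top tin [ 0.4862 -0.3484  0.0663] [0.063 0.062 0.01 ] 521
scene handle [0.4858 0.2112 0.1961] [0.02  0.022 0.012] 74
scene stand [0.4852 0.211  0.0999] [0.068 0.067 0.007] 391
scene tin [ 0.4897 -0.347   0.0659] [0.062 0.062 0.009] 347
```

View pics/wrist2.png

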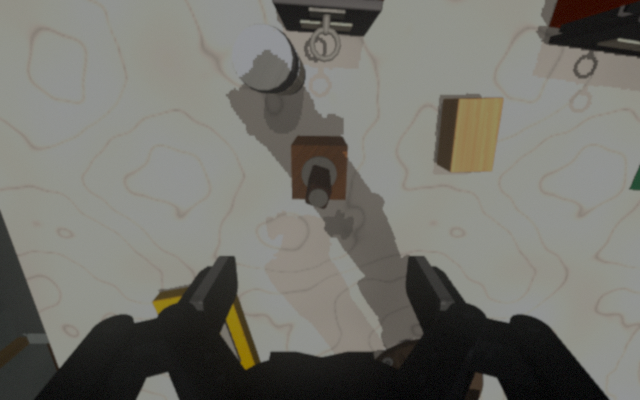

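The rod handle top is at (317,195) in the wrist view, over the stand at (320,168). The spray can at (267,60) is well clear.

>>> carry_out(targets=[[-0.085,0.05,-0.4,0,0,0],[0,0,-0.6,0,0,0],[0,0,-0.6,0,0,0],[0,0,-0.6,0,0,0],[0,0,-0.5,0,0,0],[0,0,-0.3,0,0,0],[0,0,-0.1,0,0,0],[0,0,0,0,0,0],[0,0,0,0,0,0]])

```text
clock: 11.05
position: [0.4841, 0.2124, 0.1556]
ee_rot: [-3.141, 0.002, -0.002]
wrist_force: [-0.2, 0.0, -0.1]
width: 0.0854
finger_force: 0.0
```

>>> carry_out(targets=[[0,0,0,0,0,0],[0,0,0,0,0,0],[0,0,0,0,0,0],[0,0,0,0,0,0],[0,0,0,0,0,0],[0,0,0,0,0,0],[0,0,0,0,0,0],[0,0,0,0,0,0]], claw=0, squeeze=80)

```text
clock: 12.05
position: [0.4837, 0.2121, 0.155]
ee_rot: [3.141, -0.001, 0.001]
wrist_force: [-1.8, -1.1, 5.9]
width: 0.024
finger_force: 75.0
```

>>> carry_out(targets=[[0,0,0.15,0,0,0],[0,0,0.3,0,0,0],[0,0,0.4,0,0,0],[0,0,0.4,0,0,0],[0,0,0.4,0,0,0],[0,0,0.4,0,0,0],[0,0,0.4,0,0,0],[0,0,0.25,0,0,0],[0,0,0,0,0,0],[0,0,0,0,0,0]])

```text
clock: 13.3
position: [0.4832, 0.212, 0.3157]
ee_rot: [3.141, -0.001, -0.002]
wrist_force: [-0.3, -0.3, -2.5]
width: 0.0242
finger_force: 75.4
```

>>> carry_out(targets=[[0,-0.2,0,0,0,0],[0,-0.4,0,0,0,0],[0.02,-0.5,0,0,0,0],[0.02,-0.5,0,0,0,0],[0.02,-0.5,0,0,0,0],[0.02,-0.5,0,0,0,0],[0.02,-0.5,0,0,0,0],[0.02,-0.5,0,0,0,0],[0.02,-0.5,0,0,0,0],[0.02,-0.5,0,0,0,0],[0.02,-0.5,0,0,0,0],[0.02,-0.5,0,0,0,0],[0.02,-0.5,0,0,0,0],[0.02,-0.3,0,0,0,0],[0.02,-0.2,0,0,0,0],[0,0,0,0,0,0],[0,0,0,0,0,0]])

```text
clock: 15.42
position: [0.4993, -0.1825, 0.3166]
ee_rot: [-3.141, -0.001, 0.0]
wrist_force: [0.5, -0.1, -1.8]
width: 0.0242
finger_force: 75.6
```

Run:
```python
from h import *
o=get_obs();print(o['position'],o['ee_rot'],o['wrist_force'],o['width'])
im,d,P,m=cloud('wrist'); np.savez('w3.npz',P=P,im=im); h=P[...,2]
u,v=400,300
c=(-m['R'].T@m['t']);print('cam',c)
def proj(X):
    x=m['R']@np.array(X)+m['t']; return m['fx']*x[0]/x[2]+m['cx'],m['fy']*x[1]/x[2]+m['cy']
r=proj([.600,-.185,.115]);t=proj([*o['position'][:2],o['position'][2]-.15]);print('ring px',r,'tip px',t)
k=(abs(h-.115)<.008)&(abs(P[...,0]-.595)<.025)&(abs(P[...,1]+.185)<.021);Q=P[k]; print('ring pts',len(Q),Q.min(0),Q.max(0))
big=cv2.resize(im[:,:,::-1],None,fx=1.2,fy=1.2)
x0=int(r[0]-50);y0=int(r[1]-40); y0=max(0,y0);print(x0,y0)
cr=cv2.resize(im[y0:y0+80,x0:x0+100,::-1],None,fx=5,fy=5,interpolation=2)
W=np.zeros((580,800,3),np.uint8); s=cv2.resize(im[:,:,::-1],(300,188)); W[:400,:500]=cr; W[390:578,500:]=s
x1=int(t[0]-30);y1=int(min(t[1]-30,330)); 
cc=im[y1:y1+60,x1:x1+60,::-1]; W[:300,500:]=cv2.resize(cc,(300,300)); print(x1,y1)
cv2.imwrite('pics/w3.png',W)
```

```text
[ 0.49926893 -0.18254097  0.31658627] [-3.14099938e+00 -1.06376817e-03  4.02072387e-05] [ 0.52656486 -0.09711902 -1.81676755] 0.024200450604373556
cam [ 0.58134276 -0.1822311   0.44081156]
ring px (np.float64(324.21878632913405), np.float64(79.35377343919126)) tip px (np.float64(321.6559645888727), np.float64(188.1918457592614))
ring pts 566 [ 0.58582197 -0.19997379  0.11437886] [ 0.61962411 -0.16749034  0.12130082]
274 39
291 158
```

View pics/w3.png

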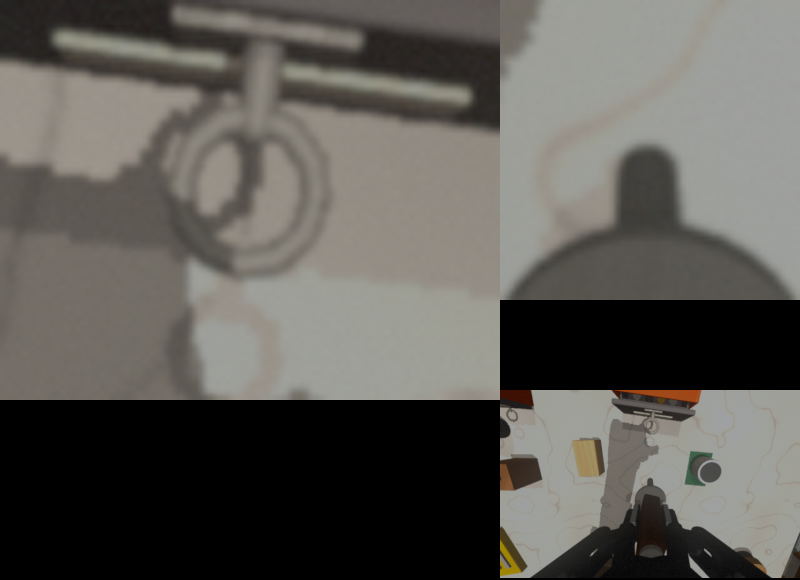

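The ring centre is at (324,77) in the wrist picture. The rod tip's far edge is at (321,188), and the tin now stands on the sandpaper. I hover the tip over the ring, then compare the two directly.

>>> carry_out(targets=[[0.2,0,0,0,0,0],[0.3,0,0,0,0,0],[0.4,-0.02,0,0,0,0],[0.4,0,0,0,0,0],[0.3,0,0,0,0,0],[0.15,0,-0.1,0,0,0],[0,0,-0.2,0,0,0],[0,0,-0.2,0,0,0],[0,0,-0.1,0,0,0],[0,0,0,0,0,0],[0,0,0,0,0,0]])

```text
clock: 16.85
position: [0.6042, -0.1851, 0.2811]
ee_rot: [3.141, -0.002, 0.001]
wrist_force: [0.1, -0.5, -2.2]
width: 0.0243
finger_force: 75.6
```

Run:
```python
from h import *
o=get_obs();p=o['position'];print(p,o['ee_rot'],o['wrist_force'])
W=np.zeros((520,800,3),np.uint8)
for i,n in enumerate(('wrist','scene','top')):
    im,d,P,m=cloud(n);h=P[...,2]
    def proj(X):
        x=m['R']@np.array(X)+m['t']; return np.array([m['fx']*x[0]/x[2]+m['cx'],m['fy']*x[1]/x[2]+m['cy']])
    r=proj([.6025,-.184,.115]);t=proj([p[0],p[1],p[2]-.15]); k=(4,8,8)[i]; w=(100,50,50)[i]; hh=(65,40,25)[i]
    x0,y0=[int(max(0,a)) for a in (r-[w/2,hh/2])]; cr=cv2.resize(im[y0:y0+hh,x0:x0+w,::-1],None,fx=k,fy=k,interpolation=2)
    a,b=((0,0),(400,0),(0,320))[i]; W[b:b+cr.shape[0],a:a+cr.shape[1]]=np.clip(cr*1.5,0,255)
    print(n,'ring',r,'tip',t,'crop',x0,y0,'fx',m['fx'])
    # rod shaft / collar by depth: horizontal slices
    for z0,z1 in((.133,.15),(.15,.17),(.17,.19),(.19,.212),(.222,.235)):
        q=(h>z0)&(h<z1)&(abs(P[...,0]-p[0])<.04)&(abs(P[...,1]-p[1])<.03);Q=P[q]
        if len(Q)>3 and n!='top': print('  slice',z0,len(Q),Q.mean(0).round(4),Q.min(0).round(4),Q.max(0).round(4))
cv2.imwrite('pics/h4.png',W)
```

```text
[ 0.60419066 -0.18506081  0.28111067] [ 3.14135004e+00 -1.50366368e-03  1.06994411e-03] [ 0.10042775 -0.50482342 -2.24095963]
wrist ring [320.48988877 185.38121986] tip [321.54628828 188.3184296 ] crop 270 152 fx 296.0062925362884
  slice 0.133 236 [ 0.6304 -0.1837  0.1357] [ 0.603  -0.2151  0.133 ] [ 0.6435 -0.156   0.1499]
  slice 0.15 91 [ 0.6064 -0.1839  0.1605] [ 0.6034 -0.1897  0.1501] [ 0.6078 -0.1783  0.1698]
  slice 0.17 45 [ 0.6069 -0.184   0.1751] [ 0.6041 -0.1887  0.1702] [ 0.6082 -0.1787  0.181 ]
  slice 0.222 1601 [ 0.6123 -0.184   0.2324] [ 0.5879 -0.2061  0.2259] [ 0.624  -0.1627  0.2347]
scene ring [270.803062   156.46560772] tip [269.60740271 153.49708944] crop 245 136 fx 482.1966893384214
  slice 0.133 27 [ 0.6246 -0.1872  0.1378] [ 0.6011 -0.2134  0.133 ] [ 0.6439 -0.1662  0.1498]
  slice 0.15 18 [ 0.6063 -0.1816  0.1596] [ 0.6007 -0.1885  0.1505] [ 0.61   -0.1786  0.1673]
  slice 0.17 21 [ 0.6057 -0.1818  0.18  ] [ 0.5992 -0.1878  0.1704] [ 0.61   -0.1775  0.1899]
  slice 0.19 11 [ 0.6066 -0.1809  0.1962] [ 0.5986 -0.1863  0.1908] [ 0.6097 -0.1782  0.2034]
  slice 0.222 111 [ 0.6098 -0.1792  0.2313] [ 0.5841 -0.2064  0.226 ] [ 0.6258 -0.1635  0.2349]
top ring [395.60912407 200.87084395] tip [396.9809254  199.39027626] crop 370 188 fx 457.88697318457577
```

View pics/h4.png

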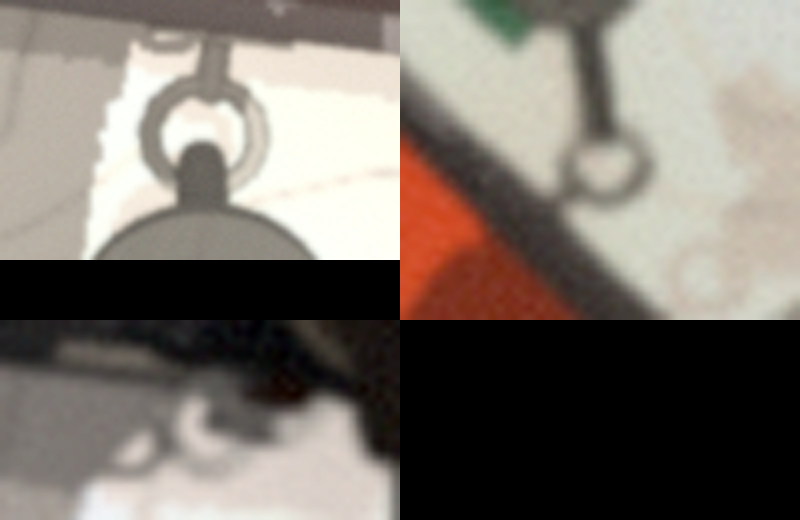

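Wrist view (upper left): ring centre at (321,186) and tip at about (321,190) behind its far edge, so the rod is aligned to within 1–2 mm and a little short in x. The scene view agrees. I nudge +x by about 1.5 mm and go down slowly.

>>> carry_out(targets=[[0.025,0,0,0,0,0],[0,0,-0.08,0,0,0],[0,0,-0.08,0,0,0],[0,0,-0.08,0,0,0],[0,0,-0.08,0,0,0],[0,0,-0.08,0,0,0],[0,0,0,0,0,0]])

```text
clock: 17.88
position: [0.6054, -0.1849, 0.2561]
ee_rot: [-3.141, 0.001, 0.001]
wrist_force: [-0.2, -0.7, -0.9]
width: 0.0243
finger_force: 75.7
```

>>> carry_out(targets=[[0,0,-0.15,0,0,0],[0,0,-0.15,0,0,0],[0,0,-0.15,0,0,0],[0,0,-0.2,0,0,0],[0,0,-0.2,0,0,0],[0,0,-0.2,0,0,0],[0,0,-0.15,0,0,0],[0,0,-0.05,0,0,0],[0,0,0,0,0,0]])

```text
clock: 19.0
position: [0.6057, -0.185, 0.1816]
ee_rot: [3.142, -0.001, -0.0]
wrist_force: [-0.7, -0.1, -1.3]
width: 0.0236
finger_force: 75.6
```

Run:
```python
from h import *
o=get_obs();p=o['position'];print(p,o['wrist_force'])
im,d,P,m=cloud('scene');h=P[...,2]
W=np.zeros((400,800,3),np.uint8);W[:,:400]=np.clip(cv2.resize(im[130:180,245:295,::-1],(400,400),interpolation=2)*1.5,0,255)
im2,_,P2,m2=cloud('wrist');W[:,400:]=np.clip(cv2.resize(im2[100:250,245:395,::-1],(400,400))*1.5,0,255)
cv2.imwrite('pics/i5.png',W)
hsv=cv2.cvtColor(im2,cv2.COLOR_RGB2HSV)
# yaw of the wide cabinet from front edge of orange top, top camera saved frame + scene
for n in('top','scene'):
    f=np.load(n+'0.npz');Q=f['P'];g=cv2.cvtColor(f['im'],cv2.COLOR_RGB2HSV)
    k=(g[...,0]<9)&(g[...,1]>200)&(g[...,2]>110)&(abs(Q[...,2]-.135)<.01)&(Q[...,1]<-.05);X=Q[k]
    y=X[:,1];fr=[];
    for a in np.arange(-.27,-.14,.005):
        s=X[(y>a)&(y<a+.005)]; fr.append((a+.0025,s[:,0].min()))
    fr=np.array(fr);c=np.polyfit(fr[:,0],fr[:,1],1);print(n,'front slope deg',np.degrees(np.arctan(c[0])),'x at -.19',np.polyval(c,-.19))
```

```text
[ 0.60567189 -0.18496553  0.18160257] [-0.74000637 -0.09078287 -1.26531067]
top front slope deg 11.45811186385818 x at -.19 0.6621816485066695
scene front slope deg 4.833228316612203 x at -.19 0.6599814255947305
```

View pics/i5.png

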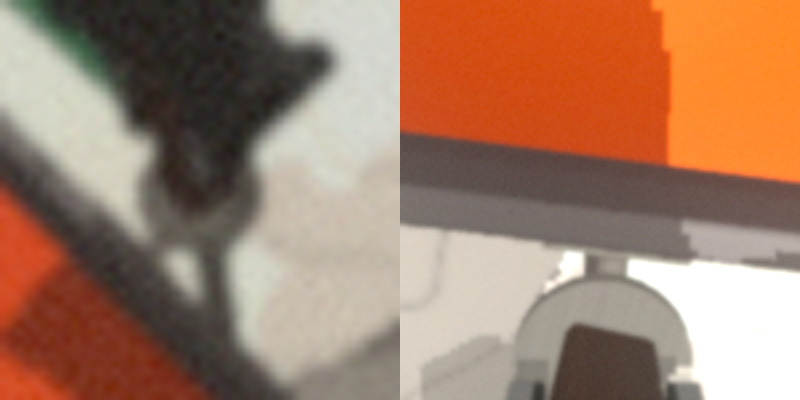

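Scene view (left): the rod runs down through the ring, visible below the collar at (215,280). Wrist view (right): the collar sits over the ring, clear of the drawer. I draw along the drawer axis at yaw about −8°.

>>> carry_out(targets=[[-0.1,0.014,0,0,0,0],[-0.15,0.021,0,0,0,0],[-0.2,0.028,0,0,0,0],[-0.2,0.028,0,0,0,0],[-0.2,0.028,0,0,0,0],[-0.2,0.028,0,0,0,0],[-0.2,0.028,0,0,0,0],[-0.2,0.028,0,0,0,0],[-0.2,0.028,0,0,0,0],[-0.2,0.028,0,0,0,0],[-0.15,0.021,0,0,0,0],[-0.1,0.014,0,0,0,0],[0,0,0,0,0,0]])

```text
clock: 20.72
position: [0.4789, -0.1668, 0.1815]
ee_rot: [-3.141, 0.001, 0.002]
wrist_force: [0.1, 0.2, -1.4]
width: 0.0241
finger_force: 76.1
```

>>> carry_out(targets=[[-0.08,0.011,0,0,0,0],[-0.08,0.011,0,0,0,0],[-0.08,0.011,0,0,0,0]])

```text
clock: 21.1
position: [0.4651, -0.165, 0.1816]
ee_rot: [-3.141, 0.001, -0.0]
wrist_force: [1.4, 0.6, -2.4]
width: 0.0238
finger_force: 76.5
```

Run:
```python
from h import *
p=get_obs()['position']
for n in('scene','wrist'):
    im,d,P,m=cloud(n);h=P[...,2]
    k=(h>.11)&(h<.134)&(abs(P[...,1]-p[1]+.06)<.015)&(P[...,0]>p[0]-.03)&(P[...,0]<p[0]+.09);Q=P[k];print(n,p,'face x at y-.06',np.percentile(Q[:,0],[2,10,50]) if len(Q) else 0)
```

```text
scene [ 0.46506957 -0.16504885  0.18158078] face x at y-.06 [0.49213257 0.49391667 0.49972327]
wrist [ 0.46506957 -0.16504885  0.18158078] face x at y-.06 [0.48888246 0.49081911 0.49653968]
```

>>> carry_out(targets=[[-0.05,0.007,0,0,0,0],[-0.05,0.007,0,0,0,0]])

```text
clock: 21.45
position: [0.4592, -0.1645, 0.1816]
ee_rot: [3.142, -0.001, 0.0]
wrist_force: [0.6, 0.1, -2.6]
width: 0.0242
finger_force: 76.6
```

>>> carry_out(targets=[[-0.05,0.007,0,0,0,0],[-0.05,0.007,0,0,0,0]])

```text
clock: 21.7
position: [0.4532, -0.1637, 0.1817]
ee_rot: [3.141, -0.001, 0.001]
wrist_force: [5.1, -1.0, -3.0]
width: 0.024
finger_force: 76.8
```

>>> carry_out(targets=[[-0.04,0.005,0,0,0,0],[-0.04,0.005,0,0,0,0]])

```text
clock: 21.95
position: [0.4506, -0.1636, 0.1824]
ee_rot: [3.141, -0.001, 0.008]
wrist_force: [-0.8, 1.0, -0.7]
width: 0.0211
finger_force: 56.0
```

>>> carry_out(targets=[[0,0,0,0,0,0],[0,0,0,0,0,0]])

```text
clock: 22.2
position: [0.4501, -0.164, 0.1824]
ee_rot: [3.14, -0.002, 0.006]
wrist_force: [6.4, -3.2, -2.6]
width: 0.0211
finger_force: 78.1
```

Run:
```python
from h import *
o=get_obs();p=o['position'];print(p,o['wrist_force'],o['torque'],o['width'],o['finger_force'])
W=np.zeros((400,800,3),np.uint8)
for n in('scene','wrist'):
    im,d,P,m=cloud(n);h=P[...,2]
    k=(h>.11)&(h<.134)&(abs(P[...,1]-p[1]+.06)<.015)&(P[...,0]>p[0]-.03)&(P[...,0]<p[0]+.09);Q=P[k];print(n,'face x at y-.06',np.percentile(Q[:,0],[2,10,50]))
    x=m['R']@np.array([p[0],p[1],.12])+m['t'];u=int(m['fx']*x[0]/x[2]+m['cx']);v=int(m['fy']*x[1]/x[2]+m['cy']);print(u,v)
    if n=='scene': W[:,:400]=np.clip(cv2.resize(im[v-40:v+40,u-40:u+40,::-1],(400,400),interpolation=2)*1.6,0,255)
    else: W[:,400:]=np.clip(cv2.resize(im[100:250,245:395,::-1],(400,400))*1.5,0,255)
cv2.imwrite('pics/j6.png',W)
```

```text
[ 0.45011193 -0.16399643  0.1824147 ] [ 6.4434667  -3.22483909 -2.61386586] [-0.94039552 -1.75721198 -0.04257894] 0.02109722016993409 78.08386445045471
scene face x at y-.06 [0.47953446 0.48214704 0.48915938]
311 125
wrist face x at y-.06 [0.47845515 0.48020867 0.48586602]
321 225
```

View pics/j6.png

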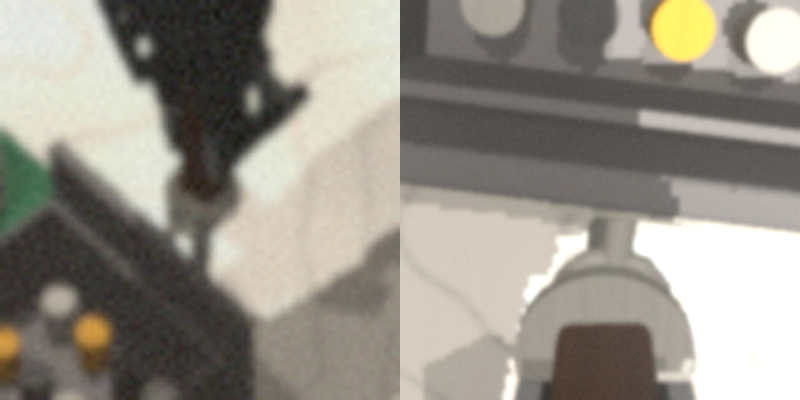

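The scene view shows the rod still hanging through the ring. In the wrist view, the handle has seated square in the pads and the rod is hard on the front of the ring. I check for the stop by force.

>>> carry_out(targets=[[-0.03,0.004,0,0,0,0],[-0.03,0.004,0,0,0,0],[0,0,0,0,0,0]])

```text
clock: 22.68
position: [0.4477, -0.1634, 0.1828]
ee_rot: [3.14, -0.001, 0.01]
wrist_force: [9.6, -2.8, -3.7]
width: 0.0209
finger_force: 78.7
```

Run:
```python
from h import *
o=get_obs();p=o['position'];print(p,o['wrist_force'],o['torque'],o['width'])
for n in('scene','wrist'):
    im,d,P,m=cloud(n);h=P[...,2]
    k=(h>.11)&(h<.134)&(abs(P[...,1]+.224)<.015)&(P[...,0]>p[0]-.03)&(P[...,0]<p[0]+.09);Q=P[k];print(n,'face x at y-.06',np.percentile(Q[:,0],[2,10,50]))
```

```text
[ 0.44772573 -0.16341175  0.18282241] [ 9.57075431 -2.77933682 -3.70031883] [-0.8388493  -2.60376607  0.01451071] 0.02089497983659756
scene face x at y-.06 [0.47906859 0.48201382 0.48871733]
wrist face x at y-.06 [0.47824687 0.48018441 0.48562987]
```

The drawer holds still at 9.6 N, so it's at its stop. I relax the rod to mid-hole and lower the collar onto the ring.

>>> carry_out(targets=[[0.06,-0.008,0,0,0,0],[0.06,-0.008,0,0,0,0],[0.05,-0.007,0,0,0,0],[0,0,-0.05,0,0,0],[0,0,-0.03,0,0,0],[0,0,0,0,0,0]])

```text
clock: 23.52
position: [0.4547, -0.1638, 0.1765]
ee_rot: [-3.141, 0.001, 0.001]
wrist_force: [-0.1, -0.5, -1.6]
width: 0.021
finger_force: 78.9
```

>>> carry_out(targets=[[0,0,-0.03,0,0,0],[0,0,-0.02,0,0,0],[0,0,0,0,0,0]])

```text
clock: 23.9
position: [0.4551, -0.1639, 0.174]
ee_rot: [3.141, -0.001, 0.0]
wrist_force: [-1.8, -0.0, 2.6]
width: 0.0212
finger_force: 79.6
```

>>> carry_out(targets=[[0,0,-0.01,0,0,0],[0,0,0,0,0,0],[0,0,0,0,0,0]], squeeze=20)

```text
clock: 24.28
position: [0.4554, -0.164, 0.1739]
ee_rot: [3.141, -0.001, 0.002]
wrist_force: [-0.7, 1.1, 6.6]
width: 0.021
finger_force: 80.4
```

Run:
```python
from h import *
o=get_obs();p=o['position'];print(p,o['wrist_force'],o['torque'],o['width'],o['finger_force'])
im,d,P,m=cloud('wrist');h=P[...,2]
# collar-top plane fit (around the handle) gives the tilt of the rod
rr=np.hypot(P[...,0]-p[0],P[...,1]-p[1]); k=(rr<.026)&(abs(h-.124)<.01)&(P[...,0]>p[0]+.008);Q=P[k];c=np.median(Q,0)
A=np.c_[Q[:,:2]-c[:2],np.ones(len(Q))];s=np.linalg.lstsq(A,Q[:,2],rcond=None)[0];print('collar',len(Q),c,'slope deg',np.degrees(s[:2]),s[2],'y range',Q[:,1].min(),Q[:,1].max(),'xmax',Q[:,0].max())
k=(h>.11)&(h<.134)&(abs(P[...,1]+.224)<.015)&(P[...,0]>p[0]-.03)&(P[...,0]<p[0]+.09);print('face',np.percentile(P[k][:,0],[2,10,50]))
```

```text
[ 0.45543051 -0.16399355  0.17387461] [-0.67691361  1.07788602  6.61679692] [0.17999461 0.57860382 0.01794922] 0.021010146609970866 80.42379856109619
collar 1329 [ 0.4701139  -0.16479614  0.12612277] slope deg [-18.92870527   0.44376712] 0.12617158443554627 y range -0.18445092274043554 -0.1437438387039411 xmax 0.48060930064732577
face [0.4788083  0.48073227 0.48650704]
```

Run:
```python
from h import *
p=get_obs()['position']
im,d,P,m=cloud('wrist');h=P[...,2]
cx,cy=.4586,-.1641
for a in np.arange(.462,.486,.003):
    k=(abs(P[...,0]-a)<.0015)&(abs(P[...,1]-cy)<.008)&(h>.1)&(h<.14)
    print(round(a,3),k.sum(),np.percentile(h[k],[10,50,90]).round(4) if k.sum() else '')
for a in np.arange(-.182,-.144,.005):
    k=(abs(P[...,1]-a)<.0025)&(abs(P[...,0]-.468)<.003)&(h>.11)&(h<.14); print('y',round(a,3),k.sum(),np.median(h[k]).round(4) if k.sum() else '')
print('torque',get_obs()['torque'])
```

```text
0.462 0 
0.465 213 [0.1257 0.1347 0.1389]
0.468 163 [0.1255 0.1264 0.1325]
0.471 110 [0.1254 0.1263 0.1271]
0.474 119 [0.1259 0.1264 0.1271]
0.477 186 [0.1193 0.1249 0.1271]
0.48 36 [0.117  0.1191 0.12  ]
0.483 33 [0.1268 0.1274 0.1285]
y -0.182 53 0.1258
y -0.177 71 0.1262
y -0.172 129 0.1272
y -0.167 134 0.1292
y -0.162 133 0.1291
y -0.157 137 0.1294
y -0.152 83 0.1262
y -0.147 65 0.1258
torque [ 0.0995925   0.49662481 -0.03496455]
```

>>> carry_out(targets=[[0,0,0.01,0,0,0],[0,0,0,0,0,0],[0,0,0,0,0,0],[0,0,0,0,0,0],[0,0,0,0,0,0],[0,0,0,0,0,0],[0,0,0,0,0,0]], claw=1)

```text
clock: 25.25
position: [0.455, -0.1639, 0.1738]
ee_rot: [3.142, -0.001, -0.0]
wrist_force: [-0.7, -0.3, -0.2]
width: 0.0853
finger_force: 0.0
```

>>> carry_out(targets=[[0,0,0.1,0,0,0],[0,0,0.3,0,0,0],[0,0,0.5,0,0,0],[0,0,0.6,0,0,0],[0,0,0.6,0,0,0],[0,0,0.4,0,0,0],[0,0,0,0,0,0],[0,0,0,0,0,0]])

```text
clock: 26.25
position: [0.4547, -0.1639, 0.3234]
ee_rot: [-3.141, 0.001, 0.001]
wrist_force: [-0.1, 0.1, -0.3]
width: 0.0853
finger_force: 0.0
```

Run:
```python
from h import *
o=get_obs();p=o['position'];print(p,o['wrist_force'],o['width'])
for n in('wrist','scene','top'):
    im,d,P,m=cloud(n);h=P[...,2]
    def top(nm,b,z,e=.008):
        k=(abs(h-z)<e)&(P[...,0]>b[0])&(P[...,0]<b[1])&(P[...,1]>b[2])&(P[...,1]<b[3]);Q=P[k]
        if len(Q)>15: lo,hi=np.percentile(Q,3,0),np.percentile(Q,97,0); print(n,nm,((lo+hi)/2).round(4),(hi-lo).round(3),len(Q))
    top('handle',(.42,.5,-.2,-.12),.212); top('collar',(.42,.476,-.2,-.12),.125,.004)
    top('tin',(.42,.56,-.42,-.27),.066,.006); top('can',(.53,.68,.15,.33),.19);top('jar',(.7,.85,-.05,.07),.102);top('block',(.42,.6,-.06,.06),.057)
    k=(h>.11)&(h<.134)&(abs(P[...,1]+.224)<.015)&(P[...,0]>.42)&(P[...,0]<.54);print(n,'face',np.percentile(P[k][:,0],[2,10,50]) if k.sum() else 0)
```

```text
[ 0.45466682 -0.16385541  0.32335589] [-0.05066047  0.14380624 -0.27379425] 0.08528956931768755
wrist handle [ 0.4548 -0.1629  0.2128] [0.02  0.021 0.014] 674
wrist collar [ 0.4596 -0.1638  0.1251] [0.031 0.039 0.003] 579
wrist tin [ 0.4875 -0.3477  0.0662] [0.062 0.063 0.005] 2531
wrist block [ 0.5218 -0.004   0.0554] [0.094 0.057 0.004] 3929
wrist face [0.4783092  0.48038106 0.48529084]
scene handle [ 0.4573 -0.1616  0.2124] [0.021 0.019 0.014] 66
scene collar [ 0.4586 -0.1643  0.1248] [0.034 0.041 0.007] 72
scene tin [ 0.4889 -0.3478  0.0658] [0.063 0.063 0.01 ] 344
scene can [0.6064 0.2583 0.189 ] [0.045 0.045 0.009] 356
scene jar [0.7799 0.0124 0.0998] [0.049 0.05  0.009] 363
scene block [ 0.5255 -0.0025  0.055 ] [0.094 0.057 0.009] 664
scene face [0.47997005 0.48260624 0.48946788]
top collar [ 0.4544 -0.1608  0.1246] [0.035 0.021 0.006] 18
top can [0.6033 0.2575 0.1898] [0.046 0.045 0.01 ] 336
top jar [0.7764 0.0111 0.1002] [0.049 0.048 0.009] 317
top block [ 0.5216 -0.0041  0.0552] [0.094 0.056 0.009] 744
top face 0
```

```bash
python3 -c "
from plant import *
print(sign_off())"
```

```text
the job is handed in; nothing more can be done
None
```

I handed the job in at about 26 s, and the readings point to success: the tin is upright on the free side, the wide drawer is at its stop (it held still against a 9.6 N pull), the rod hangs in its ring by the collar, and the block, can and jar are where they were; I didn't re-measure the narrow drawer, though the arm never went near it.

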